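Rock the sorting gate over and feed two samples down the other chute

TASK

The two metal samples waiting on the feed track belong in the other tray, not the one the sorting gate is set to now. With your fingertips press down the raised end of the seesaw gate until it rocks over its pivot and lies down on that side; then push the samples along the track from behind, so that both drop onto the gate and slide down that other chute into its tray. Nothing is to be pinched, lifted or carried, and the loose things on the bench stay where they are.

Things in the scene. Friction and masses are not known exactly. Their poses are not given: they have to be found in the camera images.
- sorter: Bench sample sorter, fixed: grey stand with a white-lined feed track, a seesaw gate between two chutes and two catch trays (the other entries describe them). Origin on the bench top under the middle of the gate; x along the feed track in the feeding direction (away from the robot), y to the left (blue tray side), z up. All positions below are in this frame, in mm.
- track_end (a point): Middle of the feed track's far edge on its floor (x -29, y 0, z 109), where parts drop about 13 mm onto the middle of the gate. The track is level and straight, from x = -151 to -29, floor at z = 109, open at both ends, 46 mm wide between side lips that stand only 6 mm above its floor.
- gate (a joint): Tilt of the seesaw gate, rad, -0.46 to 0.46 (stops). Positive: left (+y) end low, parts run left into the blue tray; negative: right (-y) end low, parts run right into the orange tray; 0 level. It starts down on one side or the other, held by its over-centre weight. Pressing the raised end down takes about 1.5 N; once past level it falls over to the other stop by itself.
- gate_left_end (a point): Middle of the yellow stripe on the gate's left end, on the surface to press. Gate: white-lined aluminium trough 55 mm wide (x), 160 mm long (y), back wall 26 mm high at x = +27; its last 22 mm at each end has no walls. This point is 71 mm from the pivot line (along x at y 0, z 87); it stands at z = 126 when raised, 95 when level, 63 when down.
- gate_right_end (a point): The same point on the gate's right end.
- over_weight (a point): Centre of the steel over-centre weight, a 44 mm disc at x = 43 to 65 behind the gate, 66 mm above the pivot line, top at z = 175 at most. It leans to the gate's low side and swings across with the gate, reaching y = 51 on either side.
- thin_sample: Flat round steel sample, 38 mm diameter, 16 mm high, 0.14 kg, standing on the feed track. Origin at the centre of its underside, z up. It may be the front or the rear one of the two.
- tall_sample: Round grey metal sample, 36 mm diameter, 28 mm high, 0.2 kg, standing on the feed track. Origin at the centre of its underside, z up. The two stand one behind the other; pushing the rear one drives the front one before it, and each slides away down the slick gate once it has left the track.
- left_tray (a point): Centre of the floor (z = 4) of the left, blue tray: y from 130 to 245, 69 mm wide inside (x), walls 46 mm high. The slick left chute slopes from y = 71, z = 58 at the gate to y = 134, z = 23 over the tray; its side walls stand at x = -32 and 32 and reach z = 88 beside the gate's end.
- right_tray (a point): Centre of the floor of the right, orange tray; tray and right chute mirror the left ones at -y.
- long_sample: Bystander: round metal cylinder 34 mm diameter, 45 mm high, standing on the bench left of the feed track. Origin at the centre of its underside. Leave alone.
- loupe: Bystander: black loupe with a white ring, 36 mm diameter, 26 mm high, on the bench right of the feed track. Origin at the centre of its underside. Leave alone.
- small_jar: Bystander: white screw-lid jar, 45 mm diameter, 24 mm high, on the bench to the right. Origin at the centre of its underside. Leave alone.
Mind the look-alikes: they are no part of the job. What is shaped like the thin_sample but red is not meant.

How it is judged:
By the outcome, as a careful person would: the job done as asked, in the order asked, and still so for the second after the job is handed in, with the robot touching nothing.
It also fails if it takes over 48 s, if anything falls off the work surface, if the arm or the gripper's body presses on something with over 40 N, if the wrist force passes 120 N, or if a joint passes its speed limit or range.

ROBOT

A 6-joint arm with a two-finger parallel gripper is mounted at the origin on a cart in front of the work surface, level with it; the furniture and walls round the work are solid. World frame = base frame: x ahead of the robot, y to its left, z up, the work surface at z = 0. Lengths are in m, angles in rad, forces in N, time in s.
With the tool pointing down it reaches from about 0.225 to 0.875 m from the base axis. Payload 3.4 kg.
Tool frame: the origin (TCP) lies at the very end of the fingers, on their centre line; the grasp point (between the pads) lies 19 mm behind it; z points along the fingers, x is the direction in which the jaws open and shut, and the axes are right-handed (so a half turn about z gives the same grasp; the last joint's range is limited). The gripper opens to 85 mm and grips with 20 to 120 N. Pads are 22 mm wide; open, the fingers measure 114 mm over their backs; the gripper's body (76 mm by 85 mm) begins 54 mm behind the grasp point. The pads swing forward as they close: fully open they stand 13 mm farther back than shut.
Start: joints at [-1.308, 0.276, 1.505, -0, 1.361, -0.121], TCP at [0.215, -0.533, 0.193] pointing down, gripper open.
Joint ranges: [-2.89, 2.89], [-0.75, 2.08], [0.22, 2.7], [-1.18, 4.32], [0.11, 2.71], [-2.7, 2.7]. Speed limits (rad/s): [2.57, 2.57, 3.14, 3.14, 3.14, 3.14].

INTERFACE

Orientations are given as a unit quaternion [w, x, y, z].
In Python, from rig import manip gives the robot as it stands.
- The arm moves only by the tool carry_out, never from a script. Its argument "series" is a list of rows, each a list of 2 entries, a list of its own where there are three numbers: the shift along the tool's x, y, z in mm, then the turn about the tool's z in degrees. A call has 1 to 10 rows; each row shifts and turns the pose as measured when the row begins, along the tool's axes as they then stand; what a row does not reach is not made up. A row lasts 1/12 s, in which the tool goes at most 41.7 mm and 7.16 degrees, less where a joint would pass 70% of its speed; a pose out of reach is approached as far as the arm can. A call is refused whole if a number of a shift passes 41.7 or a number of a turn 7.16, either way. A call with a gripper value outside its range is refused whole. "fingers" is the finger opening in mm, from 0 to 85.4, set as the call begins (left out, the last holds). The fingers move at their own pace and stop on an object; "squeeze" is the grip in N (left out, the last holds). Time passes only in rows, so rows that do not move let the fingers close. It gives the time, the measured TCP pose, the force and the opening at its end, in the units of the state.
- manip.get_state(): the state, without advancing time (a new reading comes with each control period).
- manip.get_image(name): name is "scene" or "top" or "wrist"; returns a dict with "frame" (384x512x3 uint8, blue, green, red), "K" (3x3 intrinsics, pixels), "k1" (the pictures are not rectified: a ray, as slopes to the right and down, at radius r is drawn at 1 + k1 r^2 times it, then the intrinsics apply), "rvec" (rotation vector, rad) and "tvec" (3), from world to camera coordinates, as OpenCV has them; the wrist camera has in their place "mount" (4x4, takes a point from camera to tool coordinates, whose origin is the TCP and whose axes are the tool frame's). Camera axes: x right, y down, z forward; pixel columns grow to the right and rows downward; lengths in m; the calibration is good to about 2 mm. A picture is of the moment at which its call begins: read the wrist's pose just before it. There is no depth.
- manip.sign_off(): hands the job in, once; it reports no verdict.
The state is a dict: "clock": time; "qpos": joint angles; "qd": joint speeds; "effort": joint torques, N m; "position": TCP position; "ee_rot": TCP orientation; "contact_force": force on the tool from outside, world axes, zero at the start; "moment": the same for the moment, N m; "width": finger opening in m.
Only numpy, scipy, OpenCV 4.12 (cv2) and the standard library are available. Lean on these libraries where they do the work, as an engineer would, in place of code of your own. Each camera call takes 0.05 s, during which the arm holds its last target. There are 200 camera calls.

## Working session

There is one attempt and no reset: what is moved stays moved. The work goes in short steps, Python scripts to look and compute and a tool call to move; the robot and the scene stay as the last step left them, time stands still between calls to the robot, and variables do not carry over. Pictures are saved under pics/ and viewed, about 8 in all and at most 12, crops included, and the job is handed in when it is done.

Besides the shell and the picture viewer there is one more tool, called after "Call:" as name([rows], argument=value, ...), one row to a line, values as JSON. carry_out: Moves the arm, as the interface text tells. Its arguments: {"type":"object","properties":{"series":{"type":"array","items":{"type":"array"}},"fingers":{"type":"number"},"squeeze":{"type":"number"}},"required":["series"]}

```bash
ls; mkdir -p pics; python3 - <<'E'
from rig import manip
import cv2
s=manip.get_state(); print(s)
for n in("scene","top"):
    d=manip.get_image(n); cv2.imwrite(f"pics/{n}0.png",d["frame"]); print(n,d["K"],d["k1"],d["rvec"],d["tvec"])
E
```

```text
pics
{'clock': 0.0, 'qpos': array([-1.30797548e+00,  2.76608700e-01,  1.50613312e+00,  1.59238647e-05,
        1.36073373e+00, -1.21008542e-01]), 'qd': array([-1.99474874e-03, -4.10868758e-04,  1.19199089e-03,  9.40413422e-05,
        6.72615433e-04,  2.61013295e-04]), 'effort': array([-1.94170225e-04, -4.16777802e+01, -2.45806110e+01, -3.37423062e-04,
        1.11656031e-02, -1.01437263e-05]), 'position': array([ 0.21515901, -0.53256898,  0.19203199]), 'ee_rot': array([-6.22751582e-04,  8.28996275e-01, -5.59253332e-01, -7.06095354e-04]), 'contact_force': array([ 0.73195792, -0.44916321,  0.29803591]), 'moment': array([-0.02345807, -0.04488841, -0.01489188]), 'width': 0.08535745452243844}
scene [[438.13913146   0.         253.37691314]
 [  0.         438.13913146 184.48796479]
 [  0.           0.           1.        ]] -0.05823946454549271 [ 2.04067373 -1.00041012  0.4679425 ] [-0.42674904  0.31464146  0.8702066 ]
top [[397.7040198    0.         249.36559577]
 [  0.         397.7040198  192.64531595]
 [  0.           0.           1.        ]] -0.014661815069224354 [ 2.00861598 -2.22108979  0.23156707] [-0.09272298  0.54672578  0.92817463]
```

View pics/scene0.png

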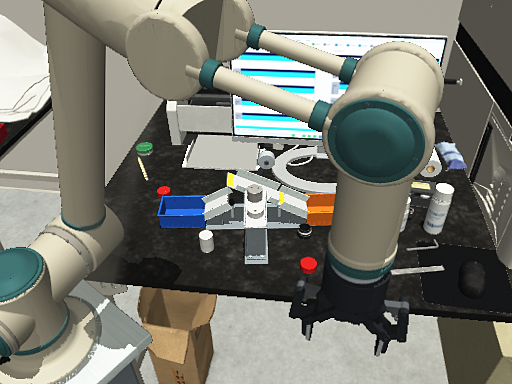

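View pics/top0.png

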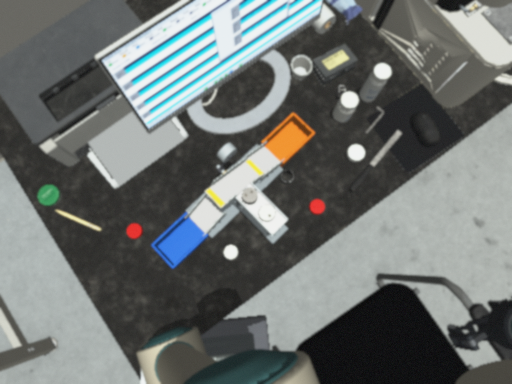

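The scene view shows the left yellow stripe (232,180) high and the right one (281,198) low. That means the gate is set to orange, and blue is the target. In the top view the trays are at (180,242) and (290,138), with the samples near (250,195) and (266,213). Next I'll measure the sorter pose.

```bash
cat > h.py <<'E'
import numpy as np, cv2
from rig import manip
def ray(d,px,z):
    """pixels -> world points on plane z"""
    n=cv2.undistortPoints(np.float64(px).reshape(-1,1,2),d["K"],np.array([d["k1"],0,0,0,0.]))[:,0]
    R=cv2.Rodrigues(np.float64(d["rvec"]))[0]; t=np.float64(d["tvec"]).ravel()
    c=-R.T@t; v=np.c_[n,np.ones(len(n))]@R
    return c+v*((z-c[2])/v[:,2])[:,None]
def proj(d,P):
    R=cv2.Rodrigues(np.float64(d["rvec"]))[0]
    return cv2.projectPoints(np.float64(P).reshape(-1,1,3),np.float64(d["rvec"]),np.float64(d["tvec"]),d["K"],np.array([d["k1"],0,0,0,0.]))[0][:,0]
def blobs(f,lo,hi,amin=15):
    m=cv2.inRange(cv2.cvtColor(f,cv2.COLOR_BGR2HSV),lo,hi)
    n,l,s,c=cv2.connectedComponentsWithStats(m)
    return [(s[i,4],c[i],np.argwhere(l==i)[:,::-1]) for i in range(1,n) if s[i,4]>=amin]
E
python3 - <<'E'
from h import *
for n in("top","scene"):
    d=manip.get_image(n);f=d["frame"]
    for nm,lo,hi in(("blue",(105,150,60),(125,255,255)),("orange",(8,170,80),(18,255,255)),("yellow",(22,120,120),(32,255,255))):
        for a,c,p in blobs(f,lo,hi):
            r=cv2.minAreaRect(p.astype(np.float32))
            print(n,nm,a,c.round(1),np.round(r[0],1),np.round(r[1],1),[ray(d,[r[0]],z)[0].round(3)[:2] for z in(.045,.063,.126)])
d=manip.get_image("top")
cv2.imwrite("pics/topc.png",cv2.resize(d["frame"][100:280,140:330],None,fx=4,fy=4,interpolation=cv2.INTER_CUBIC)[:600])
E
```

```text
top blue 1564 [178.1 241.2] [178.5 240.5] [33.9 48.1] [array([0.435, 0.037]), array([0.434, 0.034]), array([0.427, 0.024])]
top orange 1374 [288.7 137. ] [288.4 136.9] [32.5 45.2] [array([ 0.673, -0.262]), array([ 0.667, -0.26 ]), array([ 0.645, -0.251])]
top yellow 61 [254.2 167.2] [254.3 167.2] [17.7  2.8] [array([ 0.602, -0.166]), array([ 0.597, -0.166]), array([ 0.579, -0.163])]
top yellow 79 [215.  197.4] [214.8 197.2] [19.8  3.5] [array([ 0.534, -0.06 ]), array([ 0.53 , -0.061]), array([ 0.517, -0.065])]
scene blue 44 [261.3  53.5] [262.5  53.5] [25.  1.] [array([1.386, 0.497]), array([1.349, 0.469]), array([1.22 , 0.369])]
scene blue 111 [277.5  70.2] [277.5  70.2] [73.1  1.5] [array([1.275, 0.335]), array([1.241, 0.311]), array([1.121, 0.225])]
scene blue 22 [298.4  86.6] [299.   86.5] [14.  1.] [array([1.199, 0.179]), array([1.167, 0.158]), array([1.053, 0.087])]
scene blue 65 [265.4 114.5] [265.5 114.5] [47.   1.3] [array([0.947, 0.149]), array([0.92 , 0.129]), array([0.829, 0.06 ])]
scene blue 1440 [181.7 211.4] [181. 211.] [32. 48.] [array([0.418, 0.019]), array([0.405, 0.002]), array([ 0.359, -0.056])]
scene orange 839 [320.1 208.6] [320. 209.] [32. 30.] [array([ 0.637, -0.257]), array([ 0.618, -0.267]), array([ 0.553, -0.301])]
scene yellow 62 [230.3 179.4] [230.2 179.5] [ 5.1 12.6] [array([0.594, 0.005]), array([ 0.576, -0.011]), array([ 0.515, -0.068])]
scene yellow 47 [281.2 197.3] [281. 198.] [12.  4.] [array([ 0.613, -0.153]), array([ 0.595, -0.165]), array([ 0.532, -0.208])]
```

View pics/topc.png

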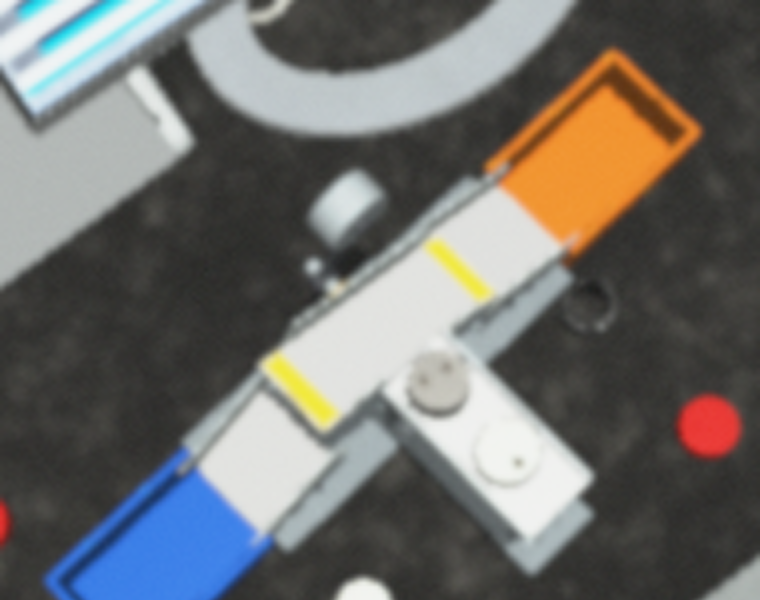

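```bash
cat >> h.py <<'E'
O=np.array([.5555,-.1150]); TH=np.radians(38.7)
X=np.array([np.cos(TH),np.sin(TH)]); Y=np.array([-X[1],X[0]])
def S(p): p=np.asarray(p); return np.round([1e3*(p[:2]-O)@X,1e3*(p[:2]-O)@Y]+([1e3*p[2]] if len(p)>2 else []),1)
def stat():
    s=manip.get_state(); w,x,y,z=s["ee_rot"]
    tx=np.array([1-2*(y*y+z*z),2*(x*y+w*z)])
    yaw=np.degrees(np.arctan2(tx[1],tx[0])); want=np.degrees(TH)-90
    print("t",round(s["clock"],2),"tcp sorter",S(s["position"]),"turn needed",round(-(want-yaw),2),"F",np.round(s["contact_force"],1),"w",round(s["width"],4))
    print(" to y-axis move: tool xyz to (x,y,z): tx=-(dy), ty=-(dx), tz=-(dz)")
    return s
E
python3 - <<'E'
from h import *
stat()
d=manip.get_image("top")
fr=(140+437/4,100+380/4);re=(140+507/4,100+450/4)
for z in(.125,.137): print(z,S(ray(d,[fr],z)[0]),S(ray(d,[re],z)[0]))
for c in [(-151,-23,109),(-151,23,109),(-29,-23,109),(0,-187,46),(0,187,46)]:
    p=O+(c[0]*X+c[1]*Y)/1e3; q=proj(d,[*p,c[2]/1e3])[0]; print(c,((q-[140,100])*4).round(0))
E
```

```text
t 0.25 tcp sorter [-526.8 -113.4  192.5] turn needed -16.71 F [-0.2  0.  -0.9] w 0.0851
 to y-axis move: tool xyz to (x,y,z): tx=-(dy), ty=-(dx), tz=-(dz)
0.125 [-50.2   2.1 125. ] [-107.2    2.2  125. ]
0.137 [-52.    3.9 137. ] [-108.2    3.9  137. ]
(-151, -23, 109) [590. 478.]
(-151, 23, 109) [534. 533.]
(-29, -23, 109) [442. 331.]
(0, -187, 46) [592. 149.]
(0, 187, 46) [164. 556.]
```

Call:
carry_out([
  [[0, 0, -30], -5.6],
  [[0, 0, -30], -5.6],
  [[0, 0, -10], -5.6],
  [[0, 0, 0], 0],
], fingers=0, squeeze=20)

```text
clock: 0.63
position: [0.2147, -0.5311, 0.2624]
ee_rot: [-0.003, 0.905, -0.426, -0.003]
contact_force: [-0.9, -0.4, 0.4]
width: 0.0385
```

```bash
python3 -c "
from h import *
stat()"
```

```text
t 0.63 tcp sorter [-526.1 -111.7  262.4] turn needed 0.84 F [-0.9 -0.4  0.4] w 0.0385
 to y-axis move: tool xyz to (x,y,z): tx=-(dy), ty=-(dx), tz=-(dz)
```

Call:
carry_out([
  [[-13, -38, 0], 0.8],
  [[-13, -38, 0], 0],
  [[-13, -38, 0], 0],
  [[-13, -38, 0], 0],
  [[-13, -38, 0], 0],
  [[-13, -38, 0], 0],
  [[-13, -38, 0], 0],
  [[-13, -38, 0], 0],
  [[-13, -38, 0], 0],
  [[-13, -38, 0], 0],
])

```text
clock: 1.47
position: [0.4355, -0.1896, 0.2544]
ee_rot: [-0.002, 0.892, -0.453, -0.006]
contact_force: [0.7, -1.0, 0.8]
width: -0.0
```

```bash
python3 - <<'E'
from h import *
s=stat()
d=manip.get_image("wrist"); cv2.imwrite("pics/w1.png",d["frame"]); print(d["mount"])
E
```

```text
t 1.47 tcp sorter [-140.3   16.8  254.4] turn needed -2.56 F [ 0.7 -1.   0.8] w -0.0
 to y-axis move: tool xyz to (x,y,z): tx=-(dy), ty=-(dx), tz=-(dz)
[[ 9.99999478e-01 -4.93300982e-04 -8.94490871e-04  1.33218502e-03]
 [ 7.33937300e-04  9.56029645e-01  2.93269124e-01 -7.48838909e-02]
 [ 7.10489843e-04 -2.93269627e-01  9.56029508e-01 -1.81068668e-01]
 [ 0.00000000e+00  0.00000000e+00  0.00000000e+00  1.00000000e+00]]
```

View pics/w1.png

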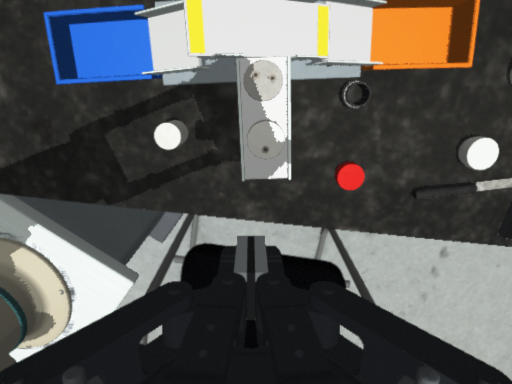

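The wrist view shows both grey samples on the track, at (264,79) and (265,139), and the left stripe at (195,25) nearer the camera than the right one at (323,30), so the left end is the raised one. Next I'll cross-check the calibration.

```bash
cat >> h.py <<'E'
def wray(d,s,px,z):
    from scipy.spatial.transform import Rotation as Rn
    n=cv2.undistortPoints(np.float64(px).reshape(-1,1,2),d["K"],np.array([d["k1"],0,0,0,0.]))[:,0]
    w,x,y,q=s["ee_rot"]; T=np.eye(4);T[:3,:3]=Rn.from_quat([x,y,q,w]).as_matrix();T[:3,3]=s["position"]
    M=T@d["mount"]; v=np.c_[n,np.ones(len(n))]@M[:3,:3].T; c=M[:3,3]
    return c+v*((z-c[2])/v[:,2])[:,None]
E
python3 - <<'E'
from h import *
s=stat(); d=manip.get_image("wrist")
for px,z in(((195,25),.126),((323,30),.063),((264,79),.137),((265,139),.125),((244,180),.109),((290,180),.109),((265,57),.109)):
    print(px,z,S(wray(d,s,[px],z)[0]))
E
```

```text
t 1.52 tcp sorter [-132.1   20.1  254.3] turn needed -2.19 F [ 2.7  4.2 -0.2] w -0.0003
 to y-axis move: tool xyz to (x,y,z): tx=-(dy), ty=-(dx), tz=-(dz)
(195, 25) 0.126 [  9.1  65.8 126. ]
(323, 30) 0.063 [ 12.2 -62.3  63. ]
(264, 79) 0.137 [-40.7   5.1 137. ]
(265, 139) 0.125 [-96.2   5.4 125. ]
(244, 180) 0.109 [-141.2   28.7  109. ]
(290, 180) 0.109 [-142.9  -20.8  109. ]
(265, 57) 0.109 [-18.7   2.8 109. ]
```

Call:
carry_out([
  [[-11, -30, 10], -2.2],
  [[-11, -30, 20], 0],
  [[-10, -28, 20], 0],
  [[-8, -20, 20], 0],
  [[0, 0, 0], 0],
  [[0, 0, 0], 0],
])

```text
clock: 2.07
position: [0.4978, -0.0862, 0.1788]
ee_rot: [-0.001, 0.9, -0.436, -0.006]
contact_force: [-0.7, -0.1, 0.3]
width: -0.0
```

```bash
python3 -c "
from h import *
stat()"
```

```text
t 2.07 tcp sorter [-27.1  58.5 178.8] turn needed -0.46 F [-0.7 -0.1  0.3] w -0.0
 to y-axis move: tool xyz to (x,y,z): tx=-(dy), ty=-(dx), tz=-(dz)
```

Call:
carry_out([
  [[-5, -15, 0], -0.4],
  [[0, 0, 15], 0],
  [[0, 0, 15], 0],
  [[0, 0, 0], 0],
])

```text
clock: 2.4
position: [0.5054, -0.078, 0.1491]
ee_rot: [0.001, 0.899, -0.437, -0.005]
contact_force: [-0.3, -0.4, -1.0]
width: -0.0
```

```bash
python3 -c "
from h import *
stat()"
```

```text
t 2.4 tcp sorter [-15.9  60.2 149.1] turn needed -0.53 F [-0.3 -0.4 -1. ] w -0.0
 to y-axis move: tool xyz to (x,y,z): tx=-(dy), ty=-(dx), tz=-(dz)
```

Call:
carry_out([
  [[0, 0, 9], 0],
  [[0, 0, 9], 0],
  [[0, 0, 9], 0],
  [[0, 0, 9], 0],
  [[0, 0, 9], 0],
  [[0, 0, 9], 0],
  [[0, 0, 5], 0],
  [[0, 0, 4], 0],
  [[0, 0, 0], 0],
])

```text
clock: 3.15
position: [0.5051, -0.0827, 0.0829]
ee_rot: [0.001, 0.898, -0.44, -0.003]
contact_force: [-0.1, -0.1, 2.5]
width: -0.0003
```

```bash
python3 - <<'E'
from h import *
stat()
d=manip.get_image("scene"); f=d["frame"]
for a,c,p in blobs(f,(22,120,120),(32,255,255)):
    print(a,c.round(1),[S(ray(d,[c],z)[0]) for z in(.063,.095,.126)])
cv2.imwrite("pics/s1.png",cv2.resize(f[130:270,140:350],None,fx=3.5,fy=3.5))
E
```

```text
t 3.15 tcp sorter [-19.1  56.7  82.9] turn needed -0.96 F [-0.1 -0.1  2.5] w -0.0003
 to y-axis move: tool xyz to (x,y,z): tx=-(dy), ty=-(dx), tz=-(dz)
57 [281.8 196.2] [array([  6.4, -66.5,  63. ]), array([-32.5, -63.5,  95. ]), array([-70.3, -60.6, 126. ])]
```

View pics/s1.png

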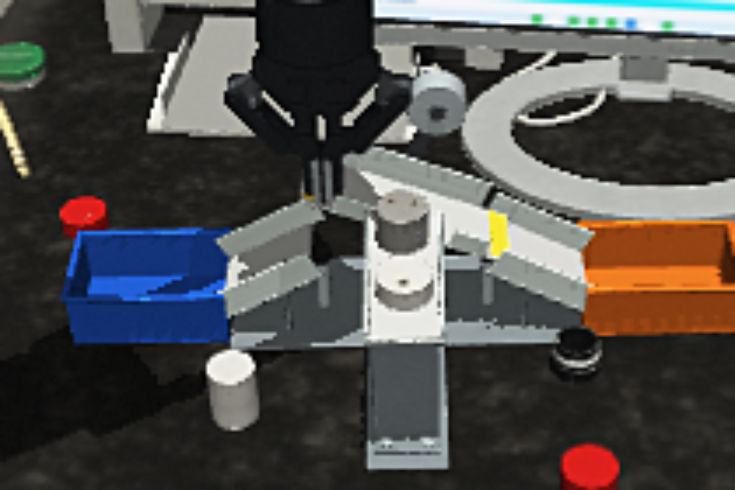

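```bash
python3 - <<'E'
from h import *
s=stat()
d=manip.get_image("scene")
q=lambda P:(proj(d,P)[0]-[140,130])*3.5
print("tcp",q(s["position"]))
for c in [(0,64,126),(0,71,95),(0,64,63),(-27,64,126),(27,64,126),(0,-64,63),(0,-64,126)]:
    print(c,q([*(O+(c[0]*X+c[1]*Y)/1e3),c[2]/1e3]).round())
cv2.imwrite("pics/s2.png",cv2.resize(d["frame"][150:230,190:300],None,fx=7,fy=7,interpolation=cv2.INTER_CUBIC))
E
```

```text
t 3.2 tcp sorter [-19.   56.4  83.4] turn needed -0.95 F [-0.8 -0.4  2.1] w 0.0001
 to y-axis move: tool xyz to (x,y,z): tx=-(dy), ty=-(dx), tz=-(dz)
tcp [326.07763808 235.47977208]
(0, 64, 126) [313. 172.]
(0, 71, 95) [306. 206.]
(0, 64, 63) [318. 241.]
(-27, 64, 126) [312. 195.]
(27, 64, 126) [315. 149.]
(0, -64, 63) [494. 237.]
(0, -64, 126) [495. 168.]
```

View pics/s2.png

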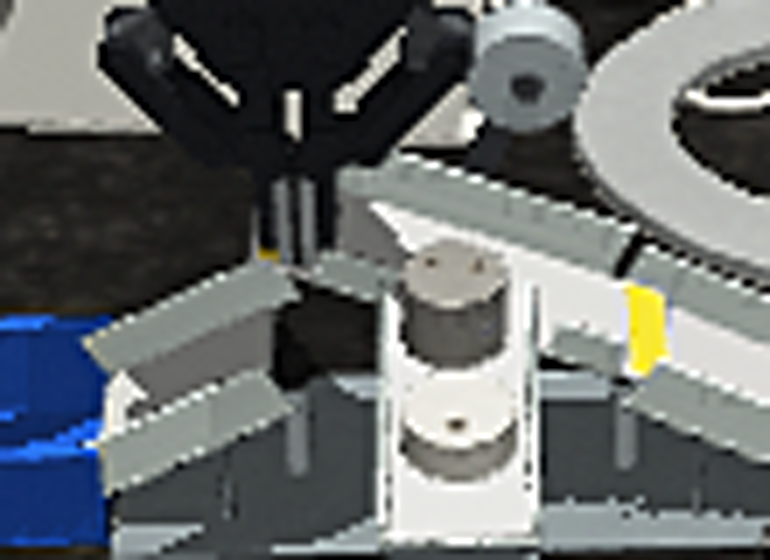

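Fingertip shows at (290,265) in the crop, about 9 px above the predicted TCP, and the gate has hardly moved. I'll compare before and after images with the wrist view.

```bash
python3 - <<'E'
from h import *
s=stat()
d=manip.get_image("scene");w=manip.get_image("wrist");t=manip.get_image("top")
g=lambda f,a,b,c,e,k:cv2.resize(f[a:b,c:e],(400,300),interpolation=cv2.INTER_CUBIC)
a=cv2.imread("pics/scene0.png")
def mk(im):
    return cv2.resize(im[157:217,200:280],(400,300),interpolation=cv2.INTER_CUBIC)
wf=cv2.convertScaleAbs(w["frame"],alpha=1.5,beta=30)
out=np.vstack([np.hstack([mk(a),cv2.convertScaleAbs(mk(d["frame"]),alpha=1.5,beta=30)]),np.hstack([cv2.resize(wf,(400,300)),cv2.resize(t["frame"][120:240,170:330],(400,300))])])
cv2.imwrite("pics/cmp.png",out)
E
```

```text
t 3.25 tcp sorter [-18.9  55.9  83.9] turn needed -0.94 F [-0.5 -0.   2.4] w -0.0003
 to y-axis move: tool xyz to (x,y,z): tx=-(dy), ty=-(dx), tz=-(dz)
```

View pics/cmp.png

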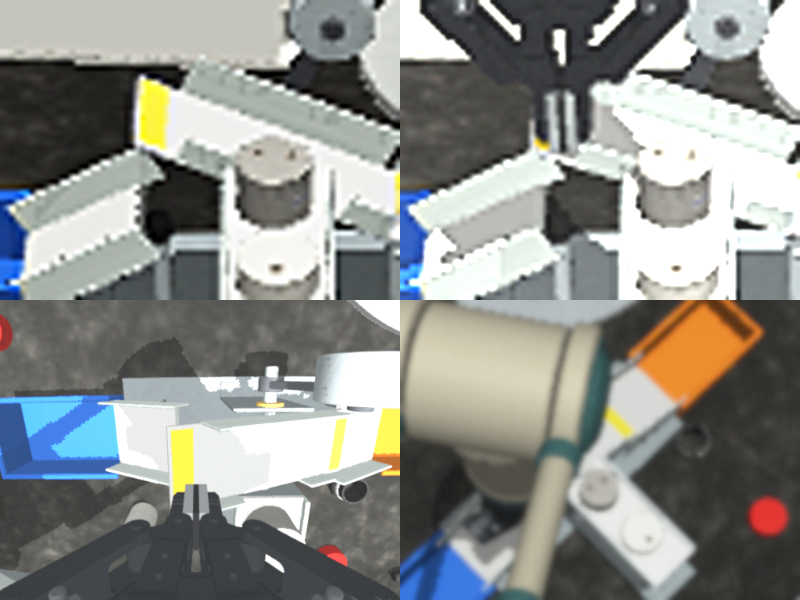

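In the comparison, the finger covers the stripe's front end and the gate still reads right-low, which disagrees with a measured z of 84. I'll test the reported pose against the wrist picture.

```bash
python3 - <<'E'
from h import *
from scipy.spatial.transform import Rotation as Rn
s=stat(); d=manip.get_image("wrist"); print(d["K"][0],d["k1"])
w,x,y,q=s["ee_rot"]; T=np.eye(4);T[:3,:3]=Rn.from_quat([x,y,q,w]).as_matrix();T[:3,3]=s["position"]
print("tool z",T[:3,2].round(3)); M=np.linalg.inv(T@d["mount"])
def pj(c):
    P=np.array([*(O+(c[0]*X+c[1]*Y)/1e3),c[2]/1e3]); return cv2.projectPoints(P.reshape(1,1,3),cv2.Rodrigues(M[:3,:3])[0],M[:3,3],d["K"],np.array([d["k1"],0,0,0,0.]))[0].ravel().round(1)
for c in [(0,64,126),(0,69,110),(0,71,95),(-27,64,126),(27,64,126),(-27,69,110),(27,69,110),(0,-64,63),(0,-69,78),(0,-71,95),(-32,71,88),(32,71,88)]: print(c,pj(c))
for a,c,p in blobs(d["frame"],(22,120,120),(32,255,255)):
    print("yellow",a,c.round(1),p.min(0),p.max(0))
for n in("scene",):
    e=manip.get_image(n)
    for a,c,p in blobs(e["frame"],(22,120,120),(32,255,255),4): print(n,a,c.round(1))
stat()
E
```

```text
t 3.4 tcp sorter [-18.7  55.5  84.4] turn needed -0.94 F [-0.7 -0.6  1.8] w -0.0
 to y-axis move: tool xyz to (x,y,z): tx=-(dy), ty=-(dx), tz=-(dz)
[312.75854416   0.         250.51938048] -0.04216765574618884
tool z [-0.003 -0.002 -1.   ]
(0, 64, 126) [229.5 220.6]
(0, 69, 110) [222.  209.2]
(0, 71, 95) [220.9 200.2]
(-27, 64, 126) [231.5 270.1]
(27, 64, 126) [227.3 165.3]
(-27, 69, 110) [224.2 254.9]
(27, 69, 110) [219.7 158.7]
(0, -64, 63) [424.6 182. ]
(0, -69, 78) [444.6 188.1]
(0, -71, 95) [464.8 196.2]
(-32, 71, 88) [224.2 245.1]
(32, 71, 88) [219.5 142.7]
yellow 67 [349.2 134.7] [339 133] [359 136]
yellow 843 [431.  183.5] [420 151] [442 217]
yellow 2082 [233.  203.3] [219 165] [247 249]
scene 54 [281.5 196.8]
t 3.5 tcp sorter [-18.7  55.5  84.4] turn needed -0.95 F [-0.3 -0.1  1.6] w -0.0002
 to y-axis move: tool xyz to (x,y,z): tx=-(dy), ty=-(dx), tz=-(dz)
```

```bash
python3 - <<'E'
from h import *
s=stat(); d=manip.get_image("wrist"); e=manip.get_image("scene")
for z in np.arange(.08,.135,.008):
    print(round(z,3),"wrist tip",S(wray(d,s,[(252,237)],z)[0])[:2],"scene tip",S(ray(e,[(232,188)],z)[0])[:2])
E
```

```text
t 3.5 tcp sorter [-18.7  55.5  84.4] turn needed -0.95 F [-0.3 -0.1  1.6] w -0.0002
 to y-axis move: tool xyz to (x,y,z): tx=-(dy), ty=-(dx), tz=-(dz)
0.08 wrist tip [-30.5  53.6] scene tip [22.6 60.7]
0.088 wrist tip [-26.7  53.5] scene tip [12.4 60. ]
0.096 wrist tip [-22.9  53.5] scene tip [ 2.3 59.3]
0.104 wrist tip [-19.2  53.5] scene tip [-7.9 58.6]
0.112 wrist tip [-15.4  53.4] scene tip [-18.1  57.9]
0.12 wrist tip [-11.6  53.4] scene tip [-28.2  57.2]
0.128 wrist tip [-7.9 53.4] scene tip [-38.4  56.5]
```

Call:
carry_out([
  [[0, 0, -25], 0],
  [[0, 0, -25], 0],
  [[0, 0, -20], 0],
  [[-9, -10, 0], -0.9],
  [[0, 0, 0], 0],
  [[0, 0, 0], 0],
])

```text
clock: 4.1
position: [0.5075, -0.0699, 0.1561]
ee_rot: [0.002, 0.901, -0.433, -0.003]
contact_force: [0.1, 0.3, -0.4]
width: -0.0
```

```bash
python3 - <<'E'
from h import *
s=stat(); d=manip.get_image("wrist"); e=manip.get_image("scene")
q=proj(e,s["position"])[0]; print("tcp px",q)
for im,f in(("w",d["frame"]),("s",e["frame"])):
    for a,c,p in blobs(f,(22,120,120),(32,255,255),4): print(im,a,c.round(1))
f=e["frame"].copy(); cv2.circle(f,tuple(int(v) for v in q.round()),0,(255,0,255),-1)
x0,y0=190,140
a=cv2.resize(f[y0:y0+75,x0:x0+100],(400,300),interpolation=cv2.INTER_NEAREST)
b=cv2.resize(d["frame"][150:300,170:370],(400,300),interpolation=cv2.INTER_NEAREST)
cv2.imwrite("pics/cmp2.png",np.hstack([cv2.convertScaleAbs(v,alpha=1.5,beta=30) for v in(a,b)]))
E
```

```text
t 4.1 tcp sorter [ -9.2  65.2 156.1] turn needed -0.06 F [ 0.1  0.3 -0.4] w -0.0
 to y-axis move: tool xyz to (x,y,z): tx=-(dy), ty=-(dx), tz=-(dz)
tcp px [228.21507163 171.3388175 ]
w 37 [333.7 137. ]
w 487 [394.8 173.4]
w 1194 [255.4 190.5]
s 66 [230.2 179.1]
s 51 [281.  197.2]
```

View pics/cmp2.png

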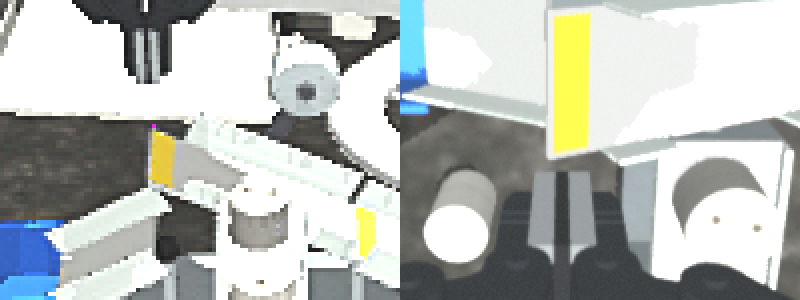

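The visible fingertip is at px (227,161) but the stated TCP projects to (228,171). The pads therefore end about 25–28 mm short of the stated TCP. That explains the first press: it only just touched the gate. I'll press deeper and watch the gate.

Call:
carry_out([
  [[0, 0, 20], 0],
  [[0, 0, 20], 0],
  [[0, 0, 15], 0],
  [[0, 0, 10], 0],
  [[0, 0, 10], 0],
  [[0, 0, 10], 0],
  [[0, 0, 0], 0],
])

```text
clock: 4.78
position: [0.5025, -0.072, 0.063]
ee_rot: [0.003, 0.901, -0.435, -0.007]
contact_force: [0.3, -0.8, -0.1]
width: -0.0002
```

```bash
python3 - <<'E'
from h import *
s=stat(); d=manip.get_image("wrist"); e=manip.get_image("scene")
for im,f in(("w",d["frame"]),("s",e["frame"])):
    for a,c,p in blobs(f,(22,120,120),(32,255,255),4): print(im,a,c.round(1), [S(ray(e,[c],z)[0])[:2] for z in (.063,.08,.095)] if im=="s" else "")
E
```

```text
t 4.78 tcp sorter [-14.5  66.7  63. ] turn needed -0.24 F [ 0.3 -0.8 -0.1] w -0.0002
 to y-axis move: tool xyz to (x,y,z): tx=-(dy), ty=-(dx), tz=-(dz)
w 45 [383.8 151.5] 
w 1881 [237.3 205.5] 
w 1210 [502.6 229.5] 
s 70 [283.2 187.4] [array([ 42.9, -72.1]), array([ 21.3, -70.4]), array([  2.3, -68.9])]
s 25 [226. 194.] [array([19.8, 77. ]), array([-1.3, 75.2]), array([-19.8,  73.6])]
```

Call:
carry_out([
  [[0, 0, 8], 0],
  [[0, 0, 0], 0],
  [[0, 0, 0], 0],
])

```text
clock: 5.13
position: [0.5049, -0.0732, 0.0571]
ee_rot: [0.003, 0.9, -0.435, -0.004]
contact_force: [0.3, -0.0, 0.7]
width: -0.0004
```

```bash
python3 - <<'E'
from h import *
s=stat(); e=manip.get_image("scene")
for a,c,p in blobs(e["frame"],(22,120,120),(32,255,255),4): print(a,c.round(1), [S(ray(e,[c],z)[0])[:2] for z in (.063,.095,.126)])
E
```

```text
t 5.13 tcp sorter [-13.3  64.3  57.1] turn needed -0.27 F [ 0.3 -0.   0.7] w -0.0004
 to y-axis move: tool xyz to (x,y,z): tx=-(dy), ty=-(dx), tz=-(dz)
66 [279.  178.3] [array([ 82.6, -63.3]), array([ 40.2, -60.4]), array([ -0.9, -57.6])]
39 [228.9 198.7] [array([ 0.3, 68.7]), array([-38.4,  65.7]), array([-75.9,  62.7])]
```

The gate has flipped: the right stripe is now at the raised position and the left at the low one. Next I'll lift and go behind the track.

Call:
carry_out([
  [[0, 0, -35], 0],
  [[0, 0, -35], 0],
  [[0, 0, -35], 0],
  [[0, 0, -20], 0],
  [[14, 36, 0], 0],
  [[14, 36, 0], 0],
  [[14, 36, 0], 0],
  [[14, 36, 0], 0],
  [[7, 30, 0], 0],
  [[0, 0, 0], 0],
])

```text
clock: 6.02
position: [0.4097, -0.2357, 0.1944]
ee_rot: [0.004, 0.903, -0.43, 0.001]
contact_force: [0.2, -0.0, 0.1]
width: 0.0002
```

```bash
python3 - <<'E'
from h import *
s=stat(); e=manip.get_image("scene")
for a,c,p in blobs(e["frame"],(22,120,120),(32,255,255),4): print(a,c.round(1))
t=manip.get_image("top"); d=manip.get_image("wrist")
cv2.imwrite("pics/c3.png",np.hstack([cv2.resize(e["frame"][140:290,140:340],(400,300)),cv2.resize(d["frame"],(400,300))]))
E
```

```text
t 6.02 tcp sorter [-189.3   -3.1  194.4] turn needed 0.35 F [ 0.2 -0.   0.1] w 0.0002
 to y-axis move: tool xyz to (x,y,z): tx=-(dy), ty=-(dx), tz=-(dz)
67 [279.  178.2]
50 [229.  198.1]
```

View pics/c3.png

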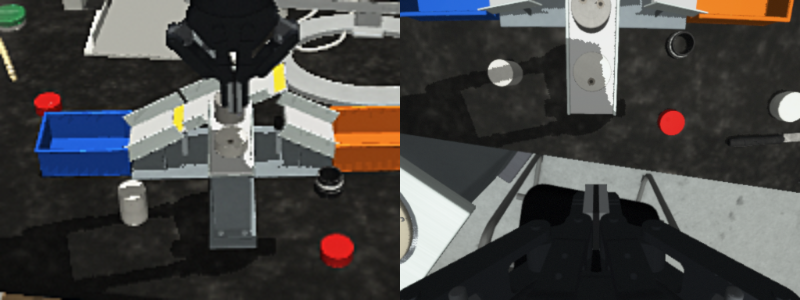

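Both samples are still on the track, the gate is left-low, and the fingers are above and behind the track's near end. I'll come over the track behind the rear sample and feel for the floor.

Call:
carry_out([
  [[-5, -14, 30], 0.3],
  [[0, -14, 30], 0],
  [[0, -14, 20], 0],
  [[0, 0, 0], 0],
  [[0, 0, 0], 0],
])

```text
clock: 6.58
position: [0.4484, -0.1965, 0.1138]
ee_rot: [0.001, 0.904, -0.428, 0.005]
contact_force: [0.1, -0.3, 0.6]
width: 0.0001
```

```bash
python3 -c "
from h import *
stat()"
```

```text
t 6.58 tcp sorter [-134.5    3.3  113.8] turn needed 0.57 F [ 0.1 -0.3  0.6] w 0.0001
 to y-axis move: tool xyz to (x,y,z): tx=-(dy), ty=-(dx), tz=-(dz)
```

Call:
carry_out([
  [[1, 13, 0], 0.5],
  [[0, 0, 8], 0],
  [[0, 0, 6], 0],
  [[0, 0, 0], 0],
])

```text
clock: 6.92
position: [0.4403, -0.2061, 0.1015]
ee_rot: [0.002, 0.902, -0.431, 0.007]
contact_force: [-0.3, 0.2, -0.5]
width: -0.0
```

Call:
carry_out([
  [[0, 0, 4], 0],
  [[0, 0, 0], 0],
])

```text
clock: 7.08
position: [0.4403, -0.2069, 0.0979]
ee_rot: [0.002, 0.902, -0.431, 0.008]
contact_force: [-0.0, -0.1, 0.1]
width: 0.0002
```

Call:
carry_out([
  [[0, 0, 4], 0],
  [[0, 0, 0], 0],
])

```text
clock: 7.25
position: [0.4405, -0.2075, 0.094]
ee_rot: [0.002, 0.902, -0.432, 0.009]
contact_force: [0.2, 0.5, 0.3]
width: 0.0001
```

```bash
python3 -c "
from h import *
stat()"
```

```text
t 7.25 tcp sorter [-147.6   -0.3   94. ] turn needed 0.13 F [0.2 0.5 0.3] w 0.0001
 to y-axis move: tool xyz to (x,y,z): tx=-(dy), ty=-(dx), tz=-(dz)
```

Call:
carry_out([
  [[-1, 0, 3], 0],
  [[0, 0, 0], 0],
])

```text
clock: 7.42
position: [0.44, -0.2069, 0.0908]
ee_rot: [0.002, 0.902, -0.432, 0.009]
contact_force: [1.2, -0.3, 1.1]
width: -0.0002
```

Call:
carry_out([
  [[0, 0, 3], 0],
  [[0, 0, 0], 0],
])

```text
clock: 7.58
position: [0.4401, -0.207, 0.0876]
ee_rot: [0.002, 0.902, -0.432, 0.009]
contact_force: [-1.0, -1.3, -0.4]
width: -0.0001
```

Call:
carry_out([
  [[0, 0, 2], 0],
  [[0, 0, 0], 0],
])

```text
clock: 7.75
position: [0.4402, -0.2069, 0.0853]
ee_rot: [0.002, 0.902, -0.432, 0.009]
contact_force: [-0.5, 0.1, -0.2]
width: 0.0002
```

Call:
carry_out([
  [[0, 0, 2], 0],
  [[0, 0, 0], 0],
])

```text
clock: 7.92
position: [0.4403, -0.2069, 0.0831]
ee_rot: [0.002, 0.902, -0.432, 0.009]
contact_force: [0.1, -1.5, -0.4]
width: -0.0002
```

Call:
carry_out([
  [[0, 0, 2], 0],
  [[0, 0, 0], 0],
])

```text
clock: 8.08
position: [0.4404, -0.207, 0.0809]
ee_rot: [0.002, 0.902, -0.432, 0.009]
contact_force: [-0.7, 0.6, -0.5]
width: -0.0
```

Call:
carry_out([
  [[0, 0, 2], 0],
  [[0, 0, 0], 0],
])

```text
clock: 8.25
position: [0.4405, -0.207, 0.0787]
ee_rot: [0.002, 0.902, -0.432, 0.009]
contact_force: [-0.4, 1.2, -0.5]
width: 0.0001
```

Call:
carry_out([
  [[0, 0, 2], 0],
  [[0, 0, 0], 0],
])

```text
clock: 8.42
position: [0.4405, -0.2071, 0.0765]
ee_rot: [0.002, 0.902, -0.432, 0.009]
contact_force: [-0.2, 0.0, -0.6]
width: 0.0004
```

```bash
python3 - <<'E'
from h import *
s=stat(); e=manip.get_image("scene"); d=manip.get_image("wrist")
q=proj(e,s["position"])[0]; print((q-[210,170])*5)
cv2.imwrite("pics/c4.png",np.hstack([cv2.resize(e["frame"][170:250,210:290],(400,400),interpolation=cv2.INTER_CUBIC),cv2.resize(d["frame"][100:300,150:350],(400,400))]))
E
```

```text
t 8.42 tcp sorter [-147.3    0.    76.5] turn needed 0.13 F [-0.2  0.  -0.6] w 0.0004
 to y-axis move: tool xyz to (x,y,z): tx=-(dy), ty=-(dx), tz=-(dz)
[232.8713697  326.04205498]
```

View pics/c4.png

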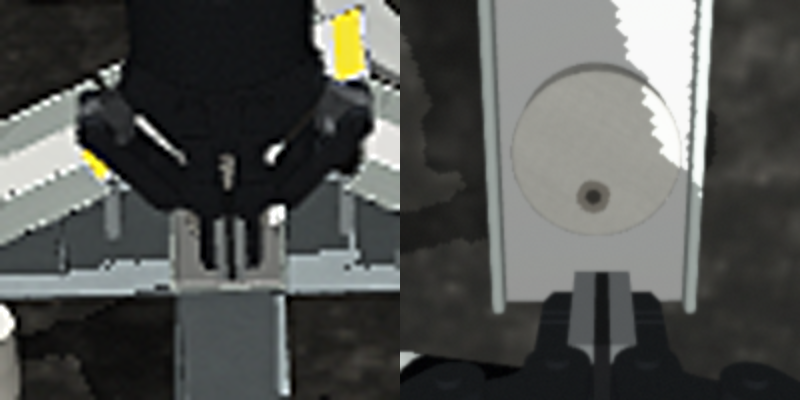

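Fingertips show at crop (232,280), just inside the track's near edge, with the rear disc centred about 20 mm ahead. I'll triangulate the tip height.

```bash
python3 - <<'E'
from h import *
s=stat(); d=manip.get_image("wrist"); e=manip.get_image("scene")
for z in np.arange(.096,.126,.004):
    print(round(z,3),"wrist tip",S(wray(d,s,[(250.5,236)],z)[0])[:2],"scene tip",S(ray(e,[(256.4,226)],z)[0])[:2])
print("disc",S(wray(d,s,[(248,176)],.125)[0]),"disc tail",S(wray(d,s,[(248,217)],.125)[0]), "track near edge",S(wray(d,s,[(225,250),(272,250)],.109)[0]))
E
```

```text
t 8.52 tcp sorter [-147.2   -0.3   76.8] turn needed 0.14 F [-0.3  0.2 -0.1] w 0.0001
 to y-axis move: tool xyz to (x,y,z): tx=-(dy), ty=-(dx), tz=-(dz)
0.096 wrist tip [-147.4   -1.1] scene tip [-137.7    0. ]
0.1 wrist tip [-145.6   -1. ] scene tip [-142.    0.]
0.104 wrist tip [-143.8   -0.9] scene tip [-146.2    0. ]
0.108 wrist tip [-141.9   -0.8] scene tip [-150.5    0. ]
0.112 wrist tip [-140.1   -0.8] scene tip [-154.7    0. ]
0.116 wrist tip [-138.3   -0.7] scene tip [-1.59e+02  1.00e-01]
0.12 wrist tip [-136.4   -0.6] scene tip [-1.633e+02  1.000e-01]
0.124 wrist tip [-134.6   -0.5] scene tip [-1.675e+02  1.000e-01]
disc [-105.5    0.6  125. ] disc tail [-124.7    0.6  125. ] track near edge [-149.5   12.6  109. ]
```

The tip is at about z 112–116, clear of the floor (109) and well below the top of the thin disc (125). That is a good pushing height, so I'll push.

Call:
carry_out([
  [[0, -6, 0], 0],
  [[0, -6, 0], 0],
  [[0, -6, 0], 0],
  [[0, -6, 0], 0],
  [[0, -6, 0], 0],
  [[0, -6, 0], 0],
  [[0, -6, 0], 0],
  [[0, -6, 0], 0],
])

```text
clock: 9.28
position: [0.4808, -0.1749, 0.0772]
ee_rot: [0.003, 0.902, -0.432, 0.009]
contact_force: [-1.1, 0.0, -0.0]
width: 0.0001
```

```bash
python3 - <<'E'
from h import *
stat(); d=manip.get_image("wrist"); cv2.imwrite("pics/w5.png",d["frame"])
E
```

```text
t 9.28 tcp sorter [-95.8   0.   77.2] turn needed 0.15 F [-1.1  0.  -0. ] w 0.0001
 to y-axis move: tool xyz to (x,y,z): tx=-(dy), ty=-(dx), tz=-(dz)
```

View pics/w5.png

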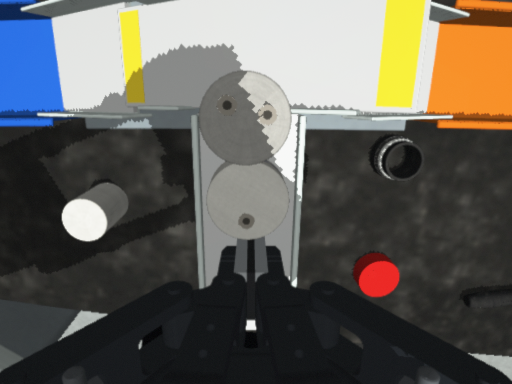

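The fingertips are on the rear disc, the two samples are touching, and the front one overhangs the gate, which is still left-low. I'll keep pushing.

Call:
carry_out([
  [[0, -6, 0], 0],
  [[0, -6, 0], 0],
  [[0, -6, 0], 0],
  [[0, -6, 0], 0],
  [[0, -6, 0], 0],
  [[0, 0, 0], 0],
])

```text
clock: 9.83
position: [0.509, -0.1525, 0.0773]
ee_rot: [0.002, 0.902, -0.432, 0.01]
contact_force: [-0.5, -0.4, 0.7]
width: 0.0003
```

Call:
carry_out([
  [[0, -6, 0], 0],
  [[0, -6, 0], 0],
  [[0, -6, 0], 0],
  [[0, -6, 0], 0],
  [[0, -4, 0], 0],
  [[0, 0, 0], 0],
  [[0, 0, 0], 0],
  [[0, 0, 0], 0],
  [[0, 0, 0], 0],
])

```text
clock: 10.58
position: [0.5338, -0.1324, 0.0774]
ee_rot: [0.002, 0.902, -0.431, 0.01]
contact_force: [0.3, -0.7, 0.2]
width: -0.0003
```

```bash
python3 - <<'E'
from h import *
s=stat(); d=manip.get_image("wrist"); f=d["frame"]; cv2.imwrite("pics/w6.png",f)
for a,c,p in blobs(f,(22,120,120),(32,255,255),30): print(a,c.round(1),p.min(0),p.max(0))
# non-blue things inside the blue tray, seen by the top camera
t=manip.get_image("top"); e=manip.get_image("scene")
cv2.imwrite("pics/t6.png",t["frame"]); cv2.imwrite("pics/s6.png",e["frame"])
for im,a0 in((t,"top"),(e,"scene")):
    P=[[*(O+(x*X+y*Y)/1e3),.01] for x in range(-28,29,7) for y in range(136,240,8)]
    q=proj(im,P).round().astype(int); b=cv2.imread(f"pics/{a0}0.png")
    h=lambda f:cv2.cvtColor(f,cv2.COLOR_BGR2HSV)[q[:,1],q[:,0]]
    n=h(im["frame"])[:,1]<110; o=h(b)[:,1]<110; print(a0,"unsaturated tray samples now/before",n.sum(),o.sum(),len(n))
    print([S(np.array(P[i]))[:2].astype(int).tolist() for i in np.where(n)[0]])
E
```

```text
t 10.58 tcp sorter [-27.8  -0.   77.4] turn needed 0.19 F [ 0.3 -0.7  0.2] w -0.0003
 to y-axis move: tool xyz to (x,y,z): tx=-(dy), ty=-(dx), tz=-(dz)
1170 [142.7 171.3] [132 135] [153 209]
3347 [381.2 200.2] [359 148] [404 255]
top unsaturated tray samples now/before 117 8 117
[[-28, 136], [-28, 144], [-28, 152], [-28, 160], [-28, 168], [-28, 176], [-28, 184], [-28, 192], [-28, 200], [-28, 208], [-28, 216], [-28, 224], [-28, 232], [-21, 136], [-21, 144], [-21, 152], [-21, 160], [-21, 168], [-21, 176], [-21, 184], [-21, 192], [-21, 200], [-21, 208], [-21, 216], [-21, 224], [-21, 232], [-14, 136], [-14, 144], [-14, 152], [-14, 160], [-14, 168], [-14, 176], [-14, 184], [-14, 192], [-14, 200], [-14, 208], [-14, 216], [-14, 224], [-14, 232], [-7, 136], [-7, 144], [-7, 152], [-7, 160], [-7, 168], [-7, 176], [-7, 184], [-7, 192], [-7, 200], [-7, 208], [-7, 216], [-7, 224], [-7, 232], [0, 136], [0, 144], [0, 152], [0, 160], [0, 168], [0, 176], [0, 184], [0, 192], [0, 200], [0, 208], [0, 216], [0, 224], [0, 232], [7, 136], [7, 144], [7, 152], [7, 160], [7, 168], [7, 176], [7, 184], [7, 192]
[... 176 characters left out ...]
, 224], [14, 232], [21, 136], [21, 144], [21, 152], [21, 160], [21, 168], [21, 176], [21, 184], [21, 192], [21, 200], [21, 208], [21, 216], [21, 224], [21, 232], [28, 136], [28, 144], [28, 152], [28, 160], [28, 168], [28, 176], [28, 184], [28, 192], [28, 200], [28, 208], [28, 216], [28, 224], [28, 232]]
scene unsaturated tray samples now/before 32 8 117
[[-14, 136], [-7, 136], [0, 136], [7, 136], [7, 144], [7, 176], [7, 184], [7, 192], [7, 200], [7, 208], [7, 232], [14, 136], [14, 184], [14, 192], [14, 200], [14, 208], [14, 216], [14, 224], [14, 232], [21, 136], [21, 184], [21, 192], [21, 200], [21, 208], [21, 224], [21, 232], [28, 136], [28, 184], [28, 192], [28, 200], [28, 208], [28, 232]]
```

Call:
carry_out([
  [[0, 20, -5], 0],
  [[0, 20, -20], 0],
  [[0, 20, -35], 0],
  [[0, 25, -30], 0],
  [[0, 40, 0], 0],
  [[0, 40, 0], 0],
  [[20, 30, 0], 0],
  [[20, 30, 0], 0],
  [[20, 30, 0], 0],
  [[0, 0, 0], 0],
])

```text
clock: 11.57
position: [0.3641, -0.347, 0.1729]
ee_rot: [0.004, 0.903, -0.429, 0.012]
contact_force: [0.4, 0.3, 0.7]
width: -0.0001
```

```bash
python3 - <<'E'
from h import *
s=stat(); w=manip.get_image("wrist"); t=manip.get_image("top"); e=manip.get_image("scene")
r=lambda f:cv2.resize(f,(400,300),interpolation=cv2.INTER_CUBIC)
cv2.imwrite("pics/fin.png",np.vstack([np.hstack([r(e["frame"][150:255,150:290]),r(t["frame"][110:275,140:360])]),np.hstack([r(w["frame"]),r(e["frame"])])]))
for a,c,p in blobs(e["frame"],(22,120,120),(32,255,255),4): print(a,c.round(1))
E
```

```text
t 11.57 tcp sorter [-294.4  -61.4  172.9] turn needed 0.43 F [0.4 0.3 0.7] w -0.0001
 to y-axis move: tool xyz to (x,y,z): tx=-(dy), ty=-(dx), tz=-(dz)
50 [229.  198.1]
```

View pics/fin.png

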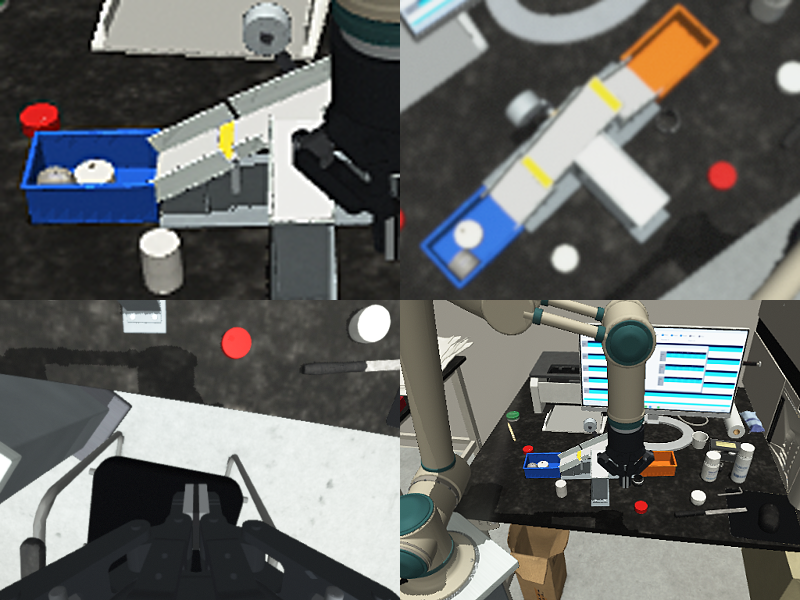

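Both samples lie in the blue tray, at (467,235) and (463,263) in the top-right panel. The track is empty, the gate is left-low, the bystanders are where they were, and the arm is clear.

```bash
python3 -c "
from h import *
stat(); print(manip.sign_off())"
```

```text
t 11.72 tcp sorter [-289.1  -56.7  172.1] turn needed 0.62 F [-0.2  0.9  0.3] w 0.0001
 to y-axis move: tool xyz to (x,y,z): tx=-(dy), ty=-(dx), tz=-(dz)
the job is handed in; nothing more can be done
None
```

The job is done and handed in at 11.7 s of the 48 s allowed. The gate was set to the orange tray, so I pressed its raised left end until it rocked over. I then pushed both samples along the track from behind with the closed fingertips, and they slid down into the blue tray.

**Last checks:**
- The final pictures show both samples in the blue tray, the track empty and the gate down on the left.
- By eye, the long sample, loupe, jar and red look-alikes are where they started; I did not measure them.
- The arm stands clear, and contact force reads about 0 N. The largest force I read during the job was about 5 N.

**What disagreed:** With the fingers shut, they end about 30–40 mm short of the stated tool point. My first press at the stated height therefore only touched the gate without tipping it, and I had to press deeper a second time. I felt for the track floor without reaching it, so I set the pushing height from the camera pictures instead.

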